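# Turn a keyed shaft keyway-up and present its end to the inspection camera

### The arm

A 6-joint arm with a two-finger parallel gripper is mounted at the origin on a cart in front of the work surface, level with it; the furniture and walls round the work are solid. World frame = base frame: x ahead of the robot, y to its left, z up, the work surface at z = 0. Lengths are in m, angles in rad, forces in N, time in s.
With the tool pointing down it reaches from about 0.325 to 0.9 m from the base axis. Payload 3.5 kg.
Tool frame: the origin (TCP) lies between the finger pads; the fingertips stand arm.tcp_to_tips ahead of it and the grasp point (between the pads) lies 3 mm ahead of it (arm.tcp_to_tips is the distance from the TCP to the fingertips, in m); z points along the fingers, y is the line along which they close (so a half turn about z gives the same grasp; the last joint's range is limited). The gripper opens to 85 mm and grips with 20 to 120 N. Pads are 22 mm wide; open, the fingers measure 114 mm over their backs; the gripper's body (76 mm by 85 mm) begins 54 mm behind the grasp point. The pads swing forward as they close: fully open they stand 13 mm farther back than shut.
Start: joints at [1.149, 0.276, -0.026, 1.268, 0, 1.467], TCP at [0.196, 0.594, 0.253] pointing down, gripper open.
Joint ranges: [-3.12, 3.12], [-0.85, 1.88], [-1.08, 1.24], [-1.95, 2.15], [-1.57, 1.53], [-3.14, 3.14]. Speed limits (rad/s): [2.57, 2.57, 3.14, 3.14, 3.14, 3.14].

### API

Orientations are given as a unit quaternion [x, y, z, w].
In Python, from bench import arm, cams, workorder gives the robot as it stands. The module is installed in compiled form; this text tells all that it offers.
- The arm moves only by the shell command python3 -m pendant 'ROWS' [FORCE]. ROWS is a JSON object whose one key "targets" holds a list of rows, each a list of 5 numbers: the shift along the tool's x, y, z in units of 60 mm (1.0 is 60 mm), then the turn about the tool's z in units of 8 degrees (1.0 is 8 degrees), then the opening, from 0 (shut) to 1 (fully open). A call has 1 to 5 rows; each row shifts and turns the commanded pose from where the row before left it, along the tool's axes as they then stand; what a row does not reach is not made up. A row lasts 1/8 s, in which the tool goes at most 62.5 mm and 10.7 degrees, less where a joint would pass 70% of its speed; a pose out of reach is approached as far as the arm can. A call is refused whole if a number of a shift passes 1 or a number of a turn 1, either way. A call with a gripper value outside its range is refused whole. The fingers move at their own pace and stop on an object; FORCE is the grip in N (left out, the last holds). Time passes only in rows, so rows that do not move let the fingers close. It gives the time, the measured TCP pose, the force, the opening and the grip force at its end, in the units of the state.
- arm.sense(): the state, without advancing time (a new reading comes with each control period).
- cams.snapshot(name): name is "scene" or "top" or "wrist"; returns the picture (400x640x3 uint8, red, green, blue); there is no depth.
- cams.camera_info(name): a dict with "mtx" (3x3 intrinsics, pixels), "D" ([k1, k2, p1, p2, k3] as OpenCV has them; the pictures are not rectified), "world_from_camera" (4x4, takes a point from camera to world coordinates). Camera axes: x right, y down, z forward; pixel columns grow to the right and rows downward; lengths in m; the calibration is good to about 2 mm. A picture is of the moment at which its call begins: read the wrist's pose just before it. camera_info takes no time and is no camera call; for the wrist camera it gives the pose at the moment of the call.
- workorder.finish_job(): hands the job in; it is judged then, once.
The state is a dict: "clock": time; "qpos": joint angles; "joint_vel": joint speeds; "joint_efforts": joint torques, N m; "position": TCP position; "ee_rot": TCP orientation; "force": force on the tool from outside, world axes, zero at the start; "ft_torque": the same for the moment, N m; "grip_width": opening from 0.0 (shut) to 1.0 (fully open); "gripper_force": force on a finger pad.
Only numpy, scipy, OpenCV 4.12 (cv2) and the standard library are available. Lean on these libraries where they do the work, as an engineer would, in place of code of your own. Each camera call takes 0.05 s, during which the arm holds its last target. There are 200 camera calls.

### The job

The short aluminium shaft lies on the bench with its red-floored keyway turned sideways: roll it along the bench until the keyway faces straight up, then pick it up. Hold it in the air in front of the inspection camera, level, with the keyed end pointing straight into the lens along the lens axis, about 10 cm from the lens, and the keyway still on top. Finish while holding it there still; do not touch the camera, and leave the caliper, the oil can and the tape roll where they are.

Things in the scene. Friction and masses are not known exactly. Their poses are not given: they have to be found in the camera images.
- shaft: aluminium shaft, 36 mm across, 120 mm long, 0.2-0.4 kg, lying on the bench, keyed end to the left; rolls freely, stops when let go. Origin: its centre, 18 mm above the bench. x: along the shaft to the keyed end; z: from its axis out through the keyway (slot 10 wide, 6 deep, 44 mm long, red floor, open at the keyed end). At first the keyway is about 75 degrees from the top, towards the robot
- key_end (a point): centre of the shaft's keyed end face, on the shaft's axis, 60 mm from shaft's origin
- camera: fixed inspection camera, left on the bench, looking right: blue body 44 mm wide, black lens, 54 mm ring lamp with white face, on an 18 mm post on a dark plate 110x110x12 mm. Origin: on the bench under the body. -x: the way the lens looks (level); z up. Lens axis 200 mm up; lens face 62 mm, plate edge 45 mm before the origin, post 45 mm behind it; top 222 mm up
- lens (a point): centre of the lens face, 200 mm above the bench
- focus (a point): point in focus, on the lens axis 100 mm in front of the lens face, 200 mm above the bench: where the centre of the keyed end face belongs; its x axis points into the lens, its z axis up
- caliper: steel vernier caliper, 84 x 301 x 8 mm, lying on the far part of the bench; bystander. Origin: centre of its underside
- oil_can: blue oil can with a slanting brass spout, 62 x 67 x 144 mm, standing to the right of the shaft; bystander. Origin: centre of its underside
- tape_roll: roll of cream masking tape, 101 mm across, 24 mm high, lying flat just beyond the oil can; bystander. Origin: centre of its underside
Not all that is in view belongs to the job. Leave any green or orange look-alike of the shaft alone. What is meant by the camera is not yellow, and is the larger of those in its own colour.

How it is judged:
On the way, in this order (a step that is already met when the one before it is completed fails the run):
1. the shaft, still lying on the bench, is turned until its keyway faces up (within 0.3 rad) (angle between shaft's own z axis and vertical below 0.3 rad and height (world z) of shaft below 0.022 m), for 0.2 s.
2. the shaft is lifted clear of the bench in the fingers (height (world z) of shaft above 0.08 m and contact force between the fingers and shaft above 1 N), for 0.1 s.
At the end, for the whole second after the job is handed in: Shaft held still in the fingers, in the air, clear of the camera: keyed end face's centre within 25 mm of the focus point and facing the lens, axis within 0.2 rad of the lens axis, keyway within 0.3 rad of straight up; caliper, oil can and tape roll within 30 mm of where they stood (distance between key_end and focus below 0.025 m and angle between the x axis of shaft and the x axis of camera, either way round below 0.2 rad and horizontal distance between shaft and lens above 0.13 m and angle between shaft's own z axis and vertical below 0.3 rad and contact force between the fingers and shaft above 1 N and contact force between shaft and camera below 0.1 N and linear speed of shaft below 0.03 m/s and angular speed of shaft below 0.3 rad/s and distance of each of caliper, oil_can, tape_roll from where it was at the start of the episode below 0.03 m); the arm keeps its last pose, push and grip.
It fails at once if the camera is touched by the robot or the shaft (contact force between camera and anything else above 1 N).
It fails at once if the caliper is moved (distance of caliper from where it was at the start of the episode above 0.03 m).
It fails at once if the oil can is moved or tipped (distance of oil_can from where it was at the start of the episode above 0.03 m or angle between oil_can's own z axis and vertical above 0.4 rad).
It fails at once if the tape roll is moved (distance of tape_roll from where it was at the start of the episode above 0.03 m).
It fails at once if the shaft is lifted off the bench with its keyway not yet up (more than 0.6 rad from the top) (height (world z) of shaft above 0.035 m and angle between shaft's own z axis and vertical above 0.6 rad).
It also fails if it takes over 53 s, if anything falls off the work surface, if the arm or the gripper's body presses on something with over 40 N, if the wrist force passes 120 N, or if a joint passes its speed limit or range.

## Working session

There is one attempt and no reset: what is moved stays moved. The work goes in short steps, Python scripts to look and compute and a shell command to move; the robot and the scene stay as the last step left them, time stands still between calls to the robot, and variables do not carry over. Pictures are saved under pics/ and viewed, at most 10 in all, crops included, and the job is handed in when it is done.

```bash
mkdir -p pics
cat > h.py <<'E'
import numpy as np, cv2
from bench import arm, cams, workorder
from scipy.spatial.transform import Rotation as R
def snap(n,f):
    s=cams.snapshot(n); cv2.imwrite('pics/'+f,s[:,:,::-1]); return s
def world(n,px,z,info=None):
    i=info or cams.camera_info(n); T=np.array(i['world_from_camera']); K=np.array(i['mtx'],float)
    u=cv2.undistortPoints(np.array(px,float).reshape(-1,1,2),K,np.array(i['D'],float)).reshape(-1,2)
    d=np.c_[u,np.ones(len(u))]@T[:3,:3].T; o=T[:3,3]
    z=np.broadcast_to(z,len(d))
    return o+d*((z-o[2])/d[:,2])[:,None]
def pix(n,P):
    i=cams.camera_info(n); T=np.linalg.inv(np.array(i['world_from_camera']))
    p,_=cv2.projectPoints(np.array(P,float).reshape(-1,1,3),cv2.Rodrigues(T[:3,:3])[0],T[:3,3],np.array(i['mtx'],float),np.array(i['D'],float)); return p.reshape(-1,2)
E
python3 - <<'E'
from h import *
np.set_printoptions(precision=3,suppress=True)
a=snap('scene','s0.png');b=snap('top','t0.png')
for n in('scene','top','wrist'):print(n,np.array(cams.camera_info(n)['world_from_camera']))
s=arm.sense();print(s,arm.tcp_to_tips)
E
```

```text
scene [[ 0.46  -0.607  0.648 -0.503]
 [-0.888 -0.303  0.346 -0.578]
 [-0.013 -0.735 -0.678  1.239]
 [ 0.     0.     0.     1.   ]]
top [[-0.006 -0.99   0.144  0.4  ]
 [-1.     0.005 -0.007 -0.011]
 [ 0.006 -0.144 -0.99   1.315]
 [ 0.     0.     0.     1.   ]]
wrist [[ 0.314  0.909  0.275  0.126]
 [ 0.949 -0.3   -0.093  0.616]
 [-0.002  0.29  -0.957  0.372]
 [ 0.     0.     0.     1.   ]]
{'clock': 0.1, 'qpos': array([ 1.149,  0.277, -0.028,  1.268, -0.   ,  1.467]), 'joint_vel': array([-0.   , -0.004,  0.004,  0.   ,  0.   ,  0.001]), 'joint_efforts': array([ -0.   , -44.671,  29.613,   0.008,  -0.   ,   0.   ]), 'position': array([0.196, 0.593, 0.252]), 'ee_rot': array([ 0.159,  0.987, -0.001, -0.   ]), 'force': array([-0.082,  0.335, -0.338]), 'ft_torque': array([ 0.049,  0.004, -0.006]), 'gripper_force': 0.0, 'grip_width': 1.0010383673151146} 0.022
```

View pics/t0.png

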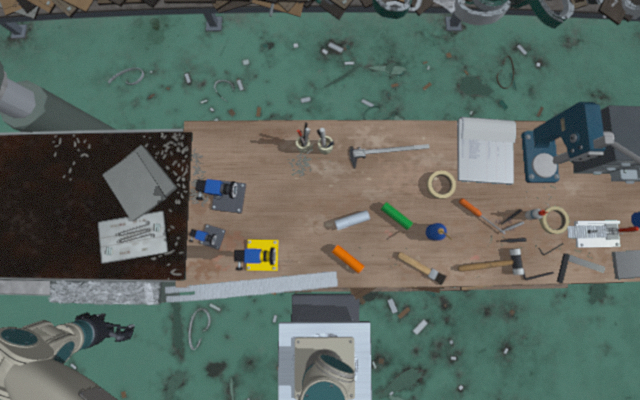

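View pics/s0.png

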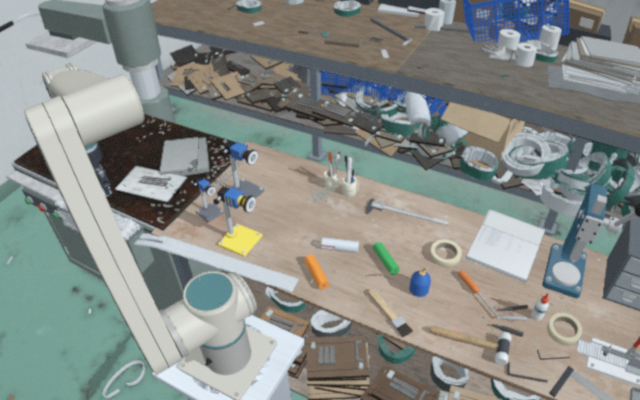

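Candidates: the shaft could be grey (350,220), green (397,215) or orange (348,259) in the top view. Grey aluminium fits. The camera could be large blue (217,188), small blue (207,236) or the yellow-plate one (257,255). The large blue one fits, being not yellow and the larger of the blues. I'll confirm both in a crop.

Run:
```python
import cv2,numpy as np
t=cv2.imread('pics/t0.png');s=cv2.imread('pics/s0.png')
f=lambda im,x,y,w,h,k:cv2.resize(im[y:y+h,x:x+w],None,fx=k,fy=k,interpolation=cv2.INTER_CUBIC)
a=f(t,180,165,80,60,5);b=f(t,325,195,60,45,400/60);c=f(s,190,130,80,60,5);d=f(s,310,225,60,45,400/60)
o=[cv2.resize(q,(400,300)) for q in(a,b,c,d)]
cv2.imwrite('pics/c0.png',np.vstack([np.hstack(o[:2]),np.hstack(o[2:])]))
```

```text
(no output)
```

View pics/c0.png

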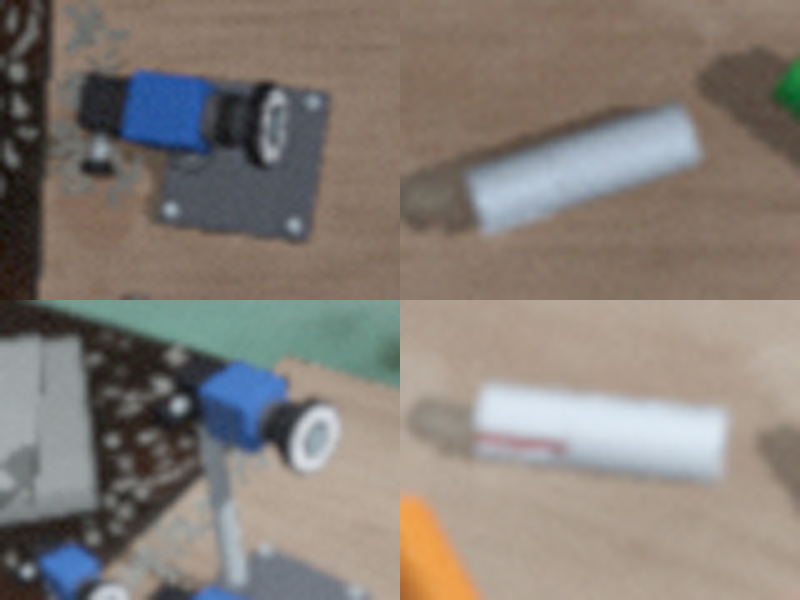

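The crops confirm both. The large blue camera has its lens ring at about top (235,189). The grey shaft runs from top (336.5,225.5) to (369,215), with a red slot on the robot side at its left end.

Run:
```python
from h import *
np.set_printoptions(precision=4,suppress=True)
pl=world('top',[(246,183.4),(241,213),(212,209.4)],.012);print('plate',pl, np.linalg.norm(np.diff(pl,axis=0),axis=1))
c=(pl[0]+pl[2])/2;e1=pl[0]-pl[1];e2=pl[1]-pl[2]
print('plate ctr',c,'yaw dirs',np.degrees(np.arctan2(e1[1],e1[0])),np.degrees(np.arctan2(e2[1],e2[0])))
print('lens top',world('top',[(235,189)],.2),'scene',world('scene',[(190+313/5,130+137/5)],.2))
print('body',world('top',[(207,179),(222,181),(221,195.4),(205,194)],.222))
sh=world('top',[(335.2,220.8),(337.8,230.3),(370.3,219),(367.5,210.5)],.018);print('shaft',sh)
L=(sh[0]+sh[1])/2;Rr=(sh[2]+sh[3])/2;print('ctr',(L+Rr)/2,'len',np.linalg.norm(L-Rr),'yaw',np.degrees(np.arctan2(*(L-Rr)[1::-1])))
ss=world('scene',[(310+(480-400)/6.667,225+(420-300)/6.667),(310+(722-400)/6.667,225+(440-300)/6.667)],.022);print('sc',ss,ss.mean(0),np.degrees(np.arctan2(*(ss[0]-ss[1])[1::-1])))
for n,p in (('can',(436,232)),('tape',(441,184)),('green',(397,215)),('orange',(348,259)),('smallcam',(207,236)),('yel',(262,255)),('cups',(303,143))):print(n,world('top',[p],.02)[0])
```

```text
plate [[0.6424 0.2801 0.012 ]
 [0.5349 0.2953 0.012 ]
 [0.5483 0.4005 0.012 ]] [0.1086 0.1061]
plate ctr [0.5954 0.3403 0.012 ] yaw dirs -8.01999364075852 -97.27134106619553
lens top [[0.5901 0.2718 0.2   ]] scene [[0.5819 0.2755 0.2   ]]
body [[0.6178 0.3533 0.222 ]
 [0.6113 0.3069 0.222 ]
 [0.567  0.3083 0.222 ]
 [0.5715 0.3575 0.222 ]]
shaft [[ 0.5048 -0.0415  0.018 ]
 [ 0.4711 -0.0504  0.018 ]
 [ 0.5104 -0.1662  0.018 ]
 [ 0.5408 -0.1569  0.018 ]]
ctr [ 0.5068 -0.1037  0.018 ] len 0.12162673727035929 yaw 108.04242196692599
sc [[ 0.4803 -0.0434  0.022 ]
 [ 0.5219 -0.1565  0.022 ]] [ 0.5011 -0.0999  0.022 ] 110.22741175183938
can [ 0.4623 -0.399   0.02  ]
tape [ 0.6352 -0.4255  0.02  ]
green [ 0.5238 -0.2616  0.02  ]
orange [ 0.3706 -0.085   0.02  ]
smallcam [0.4528 0.4124 0.02  ]
yel [0.386  0.2158 0.02  ]
cups [0.7898 0.0738 0.02  ]
```

```bash
cat >> h.py <<'E'
def plan(tgt,yaw,n):
    "rows in tool units; tool points down; yaw=world heading of tool x, deg"
    s=arm.sense();M=R.from_quat(s['ee_rot']);p=np.array(s['position'])
    x=M.as_matrix()[:,0];y0=np.degrees(np.arctan2(x[1],x[0]));dy=(yaw-y0+180)%360-180
    print('now',p.round(4),'yaw',y0.round(1),'tilt',M.as_matrix()[:,2].round(3))
    st=(np.array(tgt)-p)/n
    for k in range(n):
        a=np.radians(y0+dy*k/n)
        tx=np.array([np.cos(a),np.sin(a),0]);ty=np.array([np.sin(a),-np.cos(a),0])
        print([round(float(v),2) for v in(st@tx/.06,st@ty/.06,-st[2]/.06,-dy/n/8)])
E
python3 -m pendant '{"targets":[[0,0,-0.8,0,1],[0,0,-0.8,0,1]]}'
python3 -c "
from h import *
plan([.504,-.102,.2],108.5,15)"
```

```text
clock: 0.35
position: [0.1955, 0.5927, 0.3488]
ee_rot: [0.159, 0.987, -0.002, -0.0]
force: [-0.0, 1.7, 0.0]
grip_width: 1.0
gripper_force: 0.0
now [0.1955 0.5927 0.3488] yaw 161.7 tilt [-0.001 -0.003 -1.   ]
[-0.57, -0.63, 0.17, 0.44]
[-0.61, -0.59, 0.17, 0.44]
[-0.64, -0.55, 0.17, 0.44]
[-0.67, -0.51, 0.17, 0.44]
[-0.7, -0.47, 0.17, 0.44]
[-0.73, -0.42, 0.17, 0.44]
[-0.76, -0.38, 0.17, 0.44]
[-0.78, -0.33, 0.17, 0.44]
[-0.8, -0.28, 0.17, 0.44]
[-0.81, -0.23, 0.17, 0.44]
[-0.83, -0.18, 0.17, 0.44]
[-0.83, -0.13, 0.17, 0.44]
[-0.84, -0.08, 0.17, 0.44]
[-0.84, -0.02, 0.17, 0.44]
[-0.84, 0.03, 0.17, 0.44]
```

```bash
python3 -m pendant '{"targets":[[-0.57,-0.63,0,0.44,1],[-0.61,-0.59,0,0.44,1],[-0.64,-0.55,0,0.44,1],[-0.67,-0.51,0,0.44,1],[-0.7,-0.47,0,0.44,1]]}' >/dev/null
python3 -m pendant '{"targets":[[-0.73,-0.42,0,0.44,1],[-0.76,-0.38,0,0.44,1],[-0.78,-0.33,0,0.44,1],[-0.8,-0.28,0,0.44,1],[-0.81,-0.23,0,0.44,1]]}' >/dev/null
python3 -m pendant '{"targets":[[-0.83,-0.18,0.4,0.44,1],[-0.83,-0.13,0.4,0.44,1],[-0.84,-0.08,0.4,0.44,1],[-0.84,-0.02,0.4,0.44,1],[-0.84,0.03,0.4,0.44,1]]}'
python3 -m pendant '{"targets":[[0,0,0,0,1],[0,0,0,0,1]]}'
python3 - <<'E'
from h import *
i=cams.camera_info('wrist')
import json
s=snap('wrist','w0.png')
json.dump({k:np.array(v).tolist() for k,v in i.items()},open('w0.json','w'))
plan([.504,-.102,.2],108.5,1)
print(pix('wrist',[[.504,-.102,.018],[.485,-.045,.018],[.523,-.159,.018]]))
E
```

```text
clock: 2.22
position: [0.507, -0.1017, 0.2282]
ee_rot: [0.582, 0.813, 0.0, -0.0]
force: [1.4, 0.5, 0.8]
grip_width: 0.998
gripper_force: 0.0
clock: 2.48
position: [0.5063, -0.0998, 0.229]
ee_rot: [0.581, 0.814, -0.0, -0.001]
force: [0.2, 0.4, -1.0]
grip_width: 1.001
gripper_force: 0.0
now [ 0.5065 -0.0994  0.2296] yaw 109.0 tilt [-0.  0. -1.]
[-0.03, -0.05, 0.49, 0.06]
[[310.98679384 176.25981615]
 [311.36426186 113.89219576]
 [310.6570954  232.79859172]]
```

View pics/w0.png

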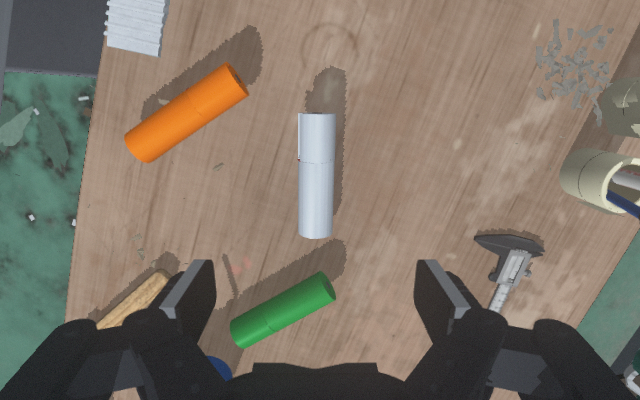

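The wrist picture shows the grey shaft running from (316.5,113) at the keyed end to (315.5,237). The slot is on its left, robot-side edge, rows 113–160.

Run:
```python
from h import *
import json
np.set_printoptions(precision=4,suppress=True)
i=json.load(open('w0.json'))
w=world('wrist',[(316.5,113),(315.5,234)],[.020,.020],i);print(w,w.mean(0),np.linalg.norm(w[0]-w[1]),np.degrees(np.arctan2(*(w[0]-w[1])[1::-1])))
e=world('wrist',[(298,140),(335,140)],.018,i);print(e,np.linalg.norm(e[0]-e[1]))
```

```text
[[ 0.4888 -0.0428  0.02  ]
 [ 0.5273 -0.1579  0.02  ]] [ 0.5081 -0.1004  0.02  ] 0.1213544671714906 108.48677788262972
[[ 0.4803 -0.0725  0.018 ]
 [ 0.5138 -0.061   0.018 ]] 0.03543872328307955
```

```bash
python3 -m pendant '{"targets":[[-0.03,0.02,0.9,0.06,1],[0,0,0.9,0,1],[0,0,0.8,0,1],[0,0,0.4,0,1],[0,0,0.2,0,1]]}'
python3 -m pendant '{"targets":[[0,0,0.1,0,0.7],[0,0,0,0,0.7],[0,0,0,0,0.7],[0,0,0,0,0.7]]}'
python3 -c "
from h import *
plan([.508,-.1005,.028],108.5,1)"
```

```text
clock: 3.15
position: [0.5079, -0.1, 0.0368]
ee_rot: [0.584, 0.812, -0.0, -0.001]
force: [0.2, -0.6, 0.9]
grip_width: 0.999
gripper_force: 0.0
clock: 3.65
position: [0.5093, -0.1018, 0.0322]
ee_rot: [0.585, 0.811, 0.0, 0.001]
force: [-0.0, 0.1, -0.6]
grip_width: 0.699
gripper_force: 0.0
now [ 0.5093 -0.1018  0.0322] yaw 108.4 tilt [ 0.002 -0.001 -1.   ]
[0.03, -0.01, 0.07, -0.01]
```

```bash
python3 -m pendant '{"targets":[[0,0.08,0.06,0,0.7],[0,0.08,0,0,0.7],[0,0.08,0,0,0.7],[0,0.08,0,0,0.7],[0,0.08,0,0,0.7]]}'
python3 -m pendant '{"targets":[[0,0.05,0,0,0.7],[0,0.05,0,0,0.7],[0,0,0,0,0.7]]}'
python3 - <<'E'
from h import *
import json
i=cams.camera_info('wrist');s=cams.snapshot('wrist')
json.dump({k:np.array(v).tolist() for k,v in i.items()},open('w1.json','w'))
cv2.imwrite('pics/w1.png',cv2.resize(s[:,160:480],None,fx=1.5,fy=1.5)[:,:,::-1])
E
```

```text
clock: 4.28
position: [0.5318, -0.0938, 0.0277]
ee_rot: [0.585, 0.811, -0.0, 0.0]
force: [0.1, 0.4, 0.2]
grip_width: 0.701
gripper_force: 0.1
clock: 4.65
position: [0.5373, -0.0919, 0.0277]
ee_rot: [0.585, 0.811, 0.0, 0.0]
force: [0.2, -0.2, 0.7]
grip_width: 0.697
gripper_force: 0.0
```

View pics/w1.png

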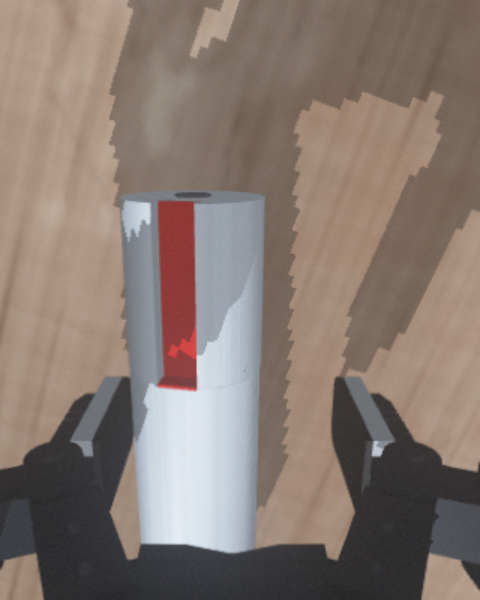

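The wrist crop shows the slot now near the top. Red floor spans crop columns 157–195 at row 205 and the shaft edges are at 122 and 264, so some tilt to the left is left.

```bash
cat >> h.py <<'E'
def keyang(i,yaw,row,l,r,f1,f2):
    "full-image px: silhouette l,r and red floor edges f1,f2 at a row -> keyway tilt (deg, + = towards robot), lateral pos of axis"
    n=np.array([np.sin(np.radians(yaw)),-np.cos(np.radians(yaw)),0])
    w=world('wrist',[(l,row),(r,row),((f1+f2)/2,row)],.018,i);o=np.array(i['world_from_camera'])[:3,3]
    d=w-o; d/=np.linalg.norm(d,axis=1)[:,None]
    b=d[0]+d[1]; C=o+b*((.018-o[2])/b[2]); C2=np.array([C@n,.018])
    O=np.array([o@n,o[2]]);D=np.array([d[2]@n,d[2][2]]);D/=np.linalg.norm(D)
    v=O-C2;t=-(v@D)-np.sqrt((v@D)**2-v@v+.012**2);P=v+t*D
    return np.degrees(np.arctan2(-P[0],P[1])),C,np.linalg.norm(w[0]-w[1])
E
python3 - <<'E'
from h import *
import json
i=json.load(open('w1.json'));f=lambda c:160+c/1.5
print(keyang(i,108.5,210/1.5,f(122),f(264),f(157.5),f(195.5)))
print(keyang(i,108.5,350/1.5,f(131),f(260),f(161),f(196)))
plan([.51,-.1,.028],108.5,1)
E
```

```text
(np.float64(14.639520370046457), array([ 0.51019487, -0.03958509,  0.018     ]), np.float64(0.03554797026321953))
(np.float64(16.683342204059993), array([ 0.52194908, -0.07538684,  0.018     ]), np.float64(0.03499084221599345))
now [ 0.5371 -0.0919  0.0277] yaw 108.5 tilt [ 0.  0. -1.]
[0.02, -0.47, -0.0, -0.01]
```

```bash
python3 -m pendant '{"targets":[[0,0.04,0,0,0.7],[0,0.04,0,0,0.7],[0,0,0,0,0.7],[0,0,0,0,0.7]]}'
python3 -m pendant '{"targets":[[0,-0.1,0,0,0.7],[0,-0.1,0,0,0.7],[0,0,0,0,0.7]]}'
python3 - <<'E'
from h import *
import json
i=cams.camera_info('wrist');s=cams.snapshot('wrist')
json.dump({k:np.array(v).tolist() for k,v in i.items()},open('w2.json','w'))
cv2.imwrite('pics/w2.png',cv2.resize(s[:,160:480],None,fx=1.5,fy=1.5)[:,:,::-1])
plan([.51,-.1,.028],108.5,1)
E
```

```text
clock: 5.2
position: [0.5416, -0.0904, 0.0277]
ee_rot: [0.585, 0.811, 0.0, -0.0]
force: [0.5, -0.1, 0.6]
grip_width: 0.699
gripper_force: 0.0
clock: 5.58
position: [0.5292, -0.0943, 0.0276]
ee_rot: [0.585, 0.811, -0.0, -0.0]
force: [-0.7, 1.1, 0.7]
grip_width: 0.701
gripper_force: 0.0
now [ 0.5298 -0.0943  0.0277] yaw 108.4 tilt [-0.  0. -1.]
[0.01, -0.34, -0.01, -0.01]
```

View pics/w2.png

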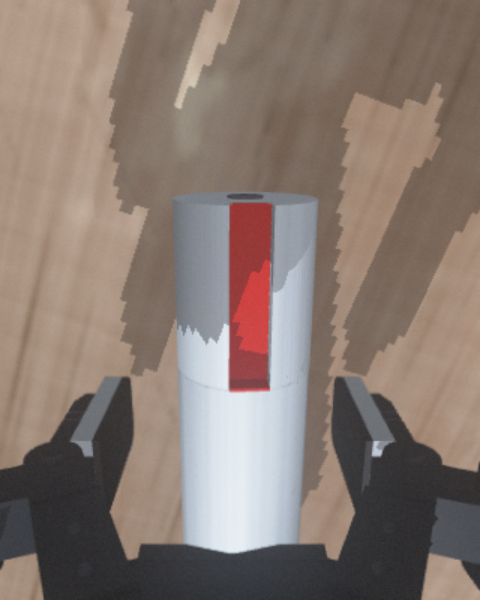

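The slot is now central: red spans crop columns 229–271 and the shaft edges are at 174 and 318. The shaft sits midway between the fingers.

Run:
```python
from h import *
import json
i=json.load(open('w2.json'));f=lambda c:160+c/1.5
a=keyang(i,108.5,210/1.5,f(174),f(318),f(229.5),f(271.5));b=keyang(i,108.5,370/1.5,f(178),f(311),f(230),f(270));print(a,b)
d=a[1]-b[1];print(np.degrees(np.arctan2(d[1],d[0])))
# near end fixed length: axis centre = keyed end - 60mm
w=world('wrist',[(f(246),f(0)*0+205/1.5)],.036,i);print('key end top',w)
u=np.array([np.cos(np.radians(108.5)),np.sin(np.radians(108.5)),0]);c=w[0]-.06*u;print('centre',c)
n=np.array([u[1],-u[0],0]);print('lateral axis - tcp',(a[1]-arm.sense()['position'])@n)
```

```text
(np.float64(-3.621892665926458), array([ 0.51450136, -0.03779101,  0.018     ]), np.float64(0.03597403425521455)) (np.float64(-5.323156919271365), array([ 0.52816711, -0.07911322,  0.018     ]), np.float64(0.03645923270497372))
108.29966705057753
key end top [[ 0.51308227 -0.03488949  0.036     ]]
centre [ 0.53212055 -0.0917889   0.036     ]
lateral axis - tcp 0.0034569602307867094
```

```bash
python3 -m pendant '{"targets":[[0,0.05,0.07,0,0.7],[0,0,0,0,0.6],[0,0,0,0,0.5],[0,0,0,0,0.3],[0,0,0,0,0.2]]}' 60
python3 -m pendant '{"targets":[[0,0,0,0,0.1],[0,0,0,0,0],[0,0,0,0,0]]}'
python3 - <<'E'
from h import *
import json
i=cams.camera_info('wrist');s=cams.snapshot('wrist')
json.dump({k:np.array(v).tolist() for k,v in i.items()},open('w3.json','w'))
cv2.imwrite('pics/w3.png',cv2.resize(s[:,160:480],None,fx=1.5,fy=1.5)[:,:,::-1])
plan([.51,-.1,.028],108.5,1)
E
```

```text
clock: 6.25
position: [0.5331, -0.0933, 0.0237]
ee_rot: [0.585, 0.811, -0.0, 0.0]
force: [-0.6, 0.6, 1.8]
grip_width: 0.398
gripper_force: 59.6
clock: 6.62
position: [0.5331, -0.0933, 0.0237]
ee_rot: [0.585, 0.811, 0.0, 0.0]
force: [-1.5, -0.3, 3.3]
grip_width: 0.401
gripper_force: 59.7
now [ 0.5332 -0.0933  0.0237] yaw 108.5 tilt [ 0. -0. -1.]
[0.02, -0.4, -0.07, -0.01]
```

View pics/w3.png

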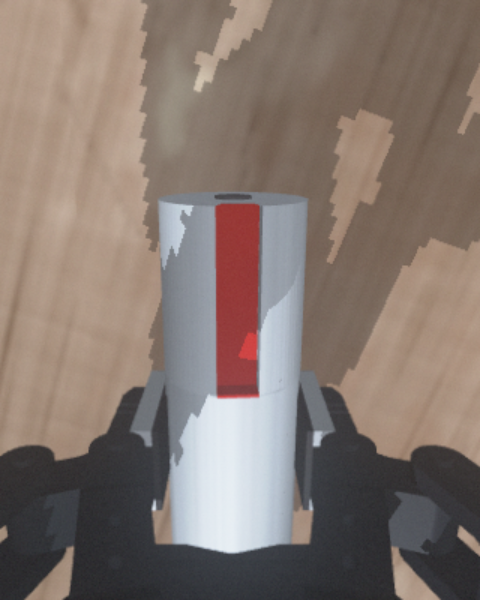

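Gripped, with the keyway still up: red centre at crop column 238, shaft centre at 233. Next I lift and compute the move to the focus point.

```bash
python3 -m pendant '{"targets":[[0,0,-0.3,0,0],[0,0,-0.7,0,0],[0,0,-0.8,0,0],[0,0,-0.8,0,0],[0,0,-0.45,0,0]]}'
python3 - <<'E'
from h import *
import json
i=json.load(open('w3.json'));f=lambda c:160+c/1.5
print(keyang(i,108.5,210/1.5,f(159),f(307),f(216),f(260)))
w=world('wrist',[(f(233),204/1.5)],.036,i)[0];u=np.array([np.cos(np.radians(108.5)),np.sin(np.radians(108.5)),0])
d=w-np.array([.5332,-.0933,.036]);k=d@u;l=d@np.array([u[1],-u[0],0]);print('key end ahead of tcp',k,'lateral',l)
a=np.radians(82.5);u2=np.array([np.cos(a),np.sin(a),0]);foc=np.array([.573,.172,.2])
t=foc-k*u2-l*np.array([u2[1],-u2[0],0]);t[2]=.2057;print(t);plan(t,82.5,6)
E
```

```text
clock: 7.3
position: [0.5338, -0.0934, 0.2083]
ee_rot: [0.585, 0.811, 0.0, 0.001]
force: [0.5, -0.4, -3.7]
grip_width: 0.401
gripper_force: 60.5
(np.float64(-5.128867829019044), array([ 0.51521007, -0.03742384,  0.018     ]), np.float64(0.03586019925977708))
key end ahead of tcp 0.06207782260268383 lateral 0.0006353663477265438
[0.56426729 0.11053619 0.2057    ]
now [ 0.5338 -0.0934  0.2083] yaw 108.5 tilt [ 0.002 -0.001 -1.   ]
[0.51, 0.26, 0.01, 0.54]
[0.53, 0.22, 0.01, 0.54]
[0.54, 0.18, 0.01, 0.54]
[0.56, 0.14, 0.01, 0.54]
[0.56, 0.1, 0.01, 0.54]
[0.57, 0.05, 0.01, 0.54]
```

```bash
python3 -m pendant '{"targets":[[0.51,0.26,0.01,0.54,0],[0.53,0.22,0.01,0.54,0],[0.54,0.18,0.01,0.54,0],[0.56,0.14,0,0.54,0],[0.56,0.1,0,0.54,0]]}'>/dev/null
python3 -m pendant '{"targets":[[0.3,0.03,0,0.54,0],[0.2,0.02,0,0,0],[0,0,0,0,0],[0,0,0,0,0]]}'
python3 - <<'E'
from h import *
plan([.5643,.1105,.2057],82.5,1)
t=cams.snapshot('top')[:,:,::-1];s=cams.snapshot('scene')[:,:,::-1]
f=lambda im,x,y:cv2.resize(im[y:y+75,x:x+100],(400,300),interpolation=cv2.INTER_CUBIC)
w=cv2.resize(cams.snapshot('wrist')[:,:,::-1],(400,250))
w=np.vstack([w,np.zeros((50,400,3),np.uint8)])
g=cv2.resize(s[120:270,180:380],(400,300))
cv2.imwrite('pics/f.png',np.vstack([np.hstack([f(t,200,155),f(s,225,130)]),np.hstack([w,g])]))
print(pix('top',[[.573,.172,.2],[.586,.271,.2]]),pix('scene',[[.573,.172,.2],[.586,.271,.2]]))
E
```

```text
clock: 8.43
position: [0.564, 0.1054, 0.2043]
ee_rot: [0.752, 0.66, -0.0, -0.0]
force: [0.6, 0.2, -2.3]
grip_width: 0.405
gripper_force: 60.5
now [0.564  0.1054 0.2043] yaw 82.5 tilt [-0.001 -0.    -1.   ]
[0.08, -0.01, -0.02, 0.0]
[[267.05768649 194.28470116]
 [235.2181743  190.30491707]] [[276.89056464 167.17579683]
 [254.35060365 157.10414694]]
```

View pics/f.png

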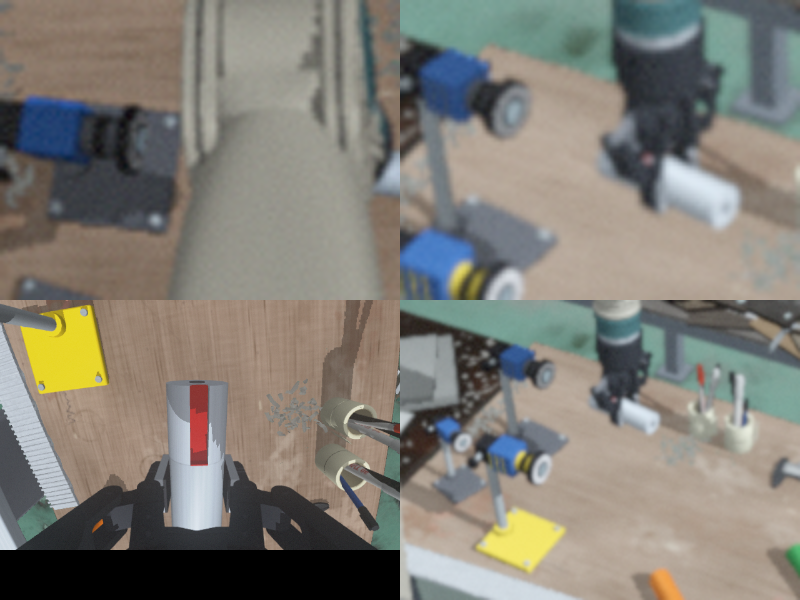

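The picture shows the shaft level, keyway up, keyed end at about scene (277,171) against the predicted focus at (277,167). The lens ring is at (253,157), as predicted. One small nudge forward, settle, then hand in.

```bash
python3 -m pendant '{"targets":[[0.07,0,-0.02,0,0],[0,0,0,0,0],[0,0,0,0,0],[0,0,0,0,0],[0,0,0,0,0]]}'
python3 -c "
from h import *
print(workorder.finish_job())"
```

```text
clock: 9.2
position: [0.5649, 0.1102, 0.2059]
ee_rot: [0.752, 0.66, -0.0, -0.0]
force: [0.6, 0.1, -2.8]
grip_width: 0.404
gripper_force: 60.5
the job is handed in; nothing more can be done
None
```

I rolled the shaft keyway-up, picked it up and handed the job in while holding it still, level, at the estimated focus point about 10 cm from the lens; no verdict came back, and nothing was touched as far as the pictures and force readings show.

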